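# Move the reference quarter-window panes into their cradles

### The job

Put the four reference quarter-window panes away: take them from the comb rack and stand each in the cradle of its own colour: upright, its bottom edge right down in the felt slot and centred on the cradle. They are glass, so set them down rather than dropping them, never lay or tip one over, and leave the primer bottle standing where it is.

Things in the scene. Friction and masses are not known exactly. Their poses are not given: they have to be found in the camera images.
- red_pane: car window pane with red tape on its top and side edges: dark glass, black frame 14 mm thick, 22 mm wide; trapezium, bottom 190, top edge 96, height 125 mm, 0.26 kg. Stands on its bottom edge in an 18 mm wide, 34 mm deep comb rack slot, panes 70 mm apart. Origin: middle of the underside; x across thickness, y along length, z up; grip across x at the top's middle, 125 mm up
- yellow_pane: car window pane with yellow tape on its top and side edges: dark glass, black frame 14 mm thick, 22 mm wide; near-rectangle, bottom 160, top edge 116, height 115 mm, 0.26 kg. Stands on its bottom edge in an 18 mm wide, 34 mm deep comb rack slot, panes 70 mm apart. Origin: middle of the underside; x across thickness, y along length, z up; grip across x at the top's middle, 115 mm up
- blue_pane: car window pane with blue tape on its top and side edges: dark glass, black frame 14 mm thick, 22 mm wide; six-sided arch, bottom 196, top edge 76, height 110 mm, 0.26 kg. Stands on its bottom edge in an 18 mm wide, 34 mm deep comb rack slot, panes 70 mm apart. Origin: middle of the underside; x across thickness, y along length, z up; grip across x at the top's middle, 110 mm up
- green_pane: car window pane with green tape on its top and side edges: dark glass, black frame 14 mm thick, 22 mm wide; blunt triangle, bottom 176, top edge 64, height 122 mm, 0.26 kg. Stands on its bottom edge in an 18 mm wide, 34 mm deep comb rack slot, panes 70 mm apart. Origin: middle of the underside; x across thickness, y along length, z up; grip across x at the top's middle, 122 mm up
- red_cradle: red cradle screwed to the bench: black foot 70 x 150 mm, two red jaws 126 mm long, tops 46 mm up, between them along y one slot for a pane's bottom edge: 18 mm wide, flared to 42 at the top, felt floor 12 mm above the bench, ends open, white ticks at mid-length. Origin: centre of the foot, on the bench; x across slot, z up. A seated pane's origin is on its z axis, 12 mm up
- yellow_cradle: yellow cradle screwed to the bench: black foot 70 x 150 mm, two yellow jaws 126 mm long, tops 46 mm up, between them along y one slot for a pane's bottom edge: 18 mm wide, flared to 42 at the top, felt floor 12 mm above the bench, ends open, white ticks at mid-length. Origin: centre of the foot, on the bench; x across slot, z up. A seated pane's origin is on its z axis, 12 mm up
- blue_cradle: blue cradle screwed to the bench: black foot 70 x 150 mm, two blue jaws 126 mm long, tops 46 mm up, between them along y one slot for a pane's bottom edge: 18 mm wide, flared to 42 at the top, felt floor 12 mm above the bench, ends open, white ticks at mid-length. Origin: centre of the foot, on the bench; x across slot, z up. A seated pane's origin is on its z axis, 12 mm up
- green_cradle: green cradle screwed to the bench: black foot 70 x 150 mm, two green jaws 126 mm long, tops 46 mm up, between them along y one slot for a pane's bottom edge: 18 mm wide, flared to 42 at the top, felt floor 12 mm above the bench, ends open, white ticks at mid-length. Origin: centre of the foot, on the bench; x across slot, z up. A seated pane's origin is on its z axis, 12 mm up
- primer_bottle: small amber glass primer bottle with a paper band and black cap, 42 mm across, 81 mm tall, standing on the bench among the cradles. Origin: centre of its underside, z up.
There are look-alikes about, which are no part of the job. Leave any orange look-alike of the red_cradle alone.

How it is judged (in metres and radians):
At the end, for the whole second after the job is handed in: each pane stands in the slot of the cradle of its own colour, at rest: its bottom-edge middle within 15 mm (horizontally) of the cradle's centre, its underside within 4 mm of the felt floor, along the slot within 8 degrees, upright within 10 degrees, and the primer bottle still stands (horizontal distance between red_pane and red_cradle below 0.015 m and z of red_pane in the frame of red_cradle between 0.008 and 0.016 m and angle between the y axis of red_pane and the y axis of red_cradle, either way round below 0.14 rad and angle between each of red_pane, yellow_pane, blue_pane, green_pane's own z axis and vertical below 0.17 rad and linear speed of each of red_pane, yellow_pane, blue_pane, green_pane below 0.02 m/s and horizontal distance between yellow_pane and yellow_cradle below 0.015 m and z of yellow_pane in the frame of yellow_cradle between 0.008 and 0.016 m and angle between the y axis of yellow_pane and the y axis of yellow_cradle, either way round below 0.14 rad and horizontal distance between blue_pane and blue_cradle below 0.015 m and z of blue_pane in the frame of blue_cradle between 0.008 and 0.016 m and angle between the y axis of blue_pane and the y axis of blue_cradle, either way round below 0.14 rad and horizontal distance between green_pane and green_cradle below 0.015 m and z of green_pane in the frame of green_cradle between 0.008 and 0.016 m and angle between the y axis of green_pane and the y axis of green_cradle, either way round below 0.14 rad and angle between primer_bottle's own z axis and vertical below 0.2 rad); the robot touches nothing.
It fails at once if a pane falls: it moves faster than 0.6 m/s while the fingers do not hold it ((linear speed of red_pane above 0.6 m/s and contact force between the fingers and red_pane below 0.05 N) or (linear speed of yellow_pane above 0.6 m/s and contact force between the fingers and yellow_pane below 0.05 N) or (linear speed of blue_pane above 0.6 m/s and contact force between the fingers and blue_pane below 0.05 N) or (linear speed of green_pane above 0.6 m/s and contact force between the fingers and green_pane below 0.05 N)).
It fails at once if a pane tips more than 45 degrees from upright (angle between any of red_pane, yellow_pane, blue_pane, green_pane's own z axis and vertical above 0.785 rad).
It fails at once if the primer bottle is pushed more than 40 mm or knocked over (distance of primer_bottle from where it was at the start of the episode above 0.04 m or angle between primer_bottle's own z axis and vertical above 0.6 rad).
It also fails if it takes over 112 s, if anything falls off the work surface, if the arm or the gripper's body presses on something with over 40 N, if the wrist force passes 120 N, or if a joint passes its speed limit or range.

### The arm

A 6-joint arm with a two-finger parallel gripper is mounted at the origin on the work surface. World frame = base frame: x ahead of the robot, y to its left, z up, the work surface at z = 0. Lengths are in mm, angles in rad, forces in N, time in s.
With the tool pointing down it reaches from about 275 to 750 mm from the base axis. Payload 10.2 kg.
Tool frame: the origin (TCP) lies between the finger pads; the fingertips stand 22 mm ahead of it and the grasp point (between the pads) lies 3 mm ahead of it (ctrl.nose_length is the distance from the TCP to the fingertips, in mm); y points along the fingers, z is the direction in which the jaws open and shut, and the axes are right-handed (so a half turn about y gives the same grasp; the last joint's range is limited). The gripper opens to 85 mm and grips with 20 to 120 N. Pads are 22 mm wide; open, the fingers measure 114 mm over their backs; the gripper's body (76 mm by 85 mm) begins 54 mm behind the grasp point. The pads swing forward as they close: fully open they stand 13 mm farther back than shut.
Start: joints at [-1.413, 0.313, 1.498, -0, 1.331, -0.223], TCP at [195.111, -487.404, 253.294] pointing down, gripper open.
Joint ranges: [-2.94, 2.94], [-0.97, 2.17], [0.19, 2.56], [-1.23, 4.37], [0.02, 3.11], [-2.88, 2.88]. Speed limits (rad/s): [2.39, 2.39, 3.01, 3.14, 3.14, 3.14].

### API

Orientations are given as a unit quaternion [w, x, y, z].
In Python, from rig import ctrl, eyes, models gives the robot as it stands.
- The arm moves only by the shell command python3 -m crank 'ROWS' [FORCE]. ROWS is JSON, a list of rows, each an object with "dp": the shift along the tool's x, y, z in mm, a list of three; "roll": the turn about the tool's y in rad; "gripper": the closure in counts, from 0 (fully open) to 255 (shut). A call has 1 to 10 rows; each row is the pose to reach, as a shift and turn from the pose commanded when the call began, along the tool's axes at that moment; what a row does not reach only later rows make up. A row lasts 1/12 s, in which the tool goes at most 41.7 mm and 7.16 degrees, less where a joint would pass 70% of its speed; a pose out of reach is approached as far as the arm can. A call with a gripper value outside its range is refused whole. The fingers move at their own pace and stop on an object; FORCE is the grip in N (left out, the last holds). Time passes only in rows, so rows that repeat a pose let the fingers close. It gives the time, the measured TCP pose, the force and the opening at its end, in the units of the state.
- ctrl.sense(): the state, without advancing time (a new reading comes with each control period).
- eyes.capture(name): name is "scene" or "top" or "wrist"; returns a dict with "color" (400x640x3 uint8, red, green, blue), "fx", "fy", "cx", "cy" (pixels), "R" (3x3) and "t" (3): a world point X has camera coordinates R X + t. Camera axes: x right, y down, z forward; pixel columns grow to the right and rows downward; lengths in mm; the calibration is good to about 2 mm. A picture is of the moment at which its call begins. There is no depth.
- ctrl.finish_job(): hands the job in, once; it reports no verdict.
Trained networks look in a picture, given as the dict that the camera call returned (one of the last four; its "shot" number tells which), for a name from the list of things; names that differ only in an ending like _2 or _b are one class to them, and where a whole thing is asked for, a point or a joint stands for the part that bears it (a point fixed in the world has none). Each returns a list of dicts, best first, with "confidence" (0 to 1); they miss things now and then, are a little off and sometimes report something else, mostly with a low value. They report only what shows in the picture. A call takes as long as a camera call. They do not tell look-alikes from the thing itself.
- models.spot_in(picture, label): "extent" ([centre column, centre row, width, height] in pixels, round what is visible of it).
- models.spot_point(picture, label): "centre" ([column, row] in pixels: a listed point, or the origin of a listed thing).
The state is a dict: "time_s": time; "joints": joint angles; "dq": joint speeds; "tau": joint torques, N m; "eef_pos": TCP position; "ee_rot": TCP orientation; "force": force on the tool from outside, world axes, zero at the start; "wrist_torque": the same for the moment, N m; "grip_width": opening from 0.0 (shut) to 1.0 (fully open).
Only numpy, scipy, OpenCV 4.12 (cv2) and the standard library are available. Lean on these libraries where they do the work, as an engineer would, in place of code of your own. Each camera call takes 0.05 s, during which the arm holds its last target. There are 200 camera calls.

## Working session

There is one attempt and no reset: what is moved stays moved. The work goes in short steps, Python scripts to look and compute and a shell command to move; the robot and the scene stay as the last step left them, time stands still between calls to the robot, and variables do not carry over. Pictures are saved under pics/ and viewed, about 12 in all and at most 16, crops included, and the job is handed in when it is done.

```bash
mkdir -p pics; ls
cat > h.py <<'E'
import numpy as np,cv2
from rig import ctrl,eyes,models
from scipy.spatial.transform import Rotation as Ro
def save(p,n): cv2.imwrite(f'pics/{n}.png',cv2.cvtColor(p['color'],cv2.COLOR_RGB2BGR))
def ray(p,uv,z):
    R=np.array(p['R']);t=np.array(p['t']);c=-R.T@t
    d=R.T@np.array([(uv[0]-p['cx'])/p['fx'],(uv[1]-p['cy'])/p['fy'],1])
    return c+d*(z-c[2])/d[2]
def proj(p,X):
    q=np.array(p['R'])@np.array(X,float)+p['t'];return np.array([p['fx']*q[0]/q[2]+p['cx'],p['fy']*q[1]/q[2]+p['cy']])
def pose():
    s=ctrl.sense();q=s['ee_rot'];return np.array(s['eef_pos']),Ro.from_quat([q[1],q[2],q[3],q[0]]).as_matrix(),s
E
python3 - <<'E'
from h import *
P,R,s=pose();print(P,R.round(3),s['time_s'],s['grip_width'],s['force'])
for n in ['top','scene']:
    p=eyes.capture(n);save(p,n+'0');print(n,(-np.array(p['R']).T@p['t']).round())
    for c in ['red','yellow','blue','green']:
        for o in ['pane','cradle']:
            for d in models.spot_point(p,f'{c}_{o}')[:3]: print(c,o,np.round(d['centre']),round(d['confidence'],2),ray(p,d['centre'],12 if o=='pane' else 0).round()[:2])
    for d in models.spot_point(p,'primer_bottle')[:2]: print('bot',d['confidence'],ray(p,d['centre'],0).round())
E
```

```text
pics
[ 195.08011338 -487.16372285  252.72635464] [[-0.928 -0.     0.372]
 [-0.372  0.001 -0.928]
 [-0.    -1.    -0.001]] 0.0 0.994811473488397 [-0.1386386   0.55258537 -0.93354133]
top [ 216.   80. 1434.]
red pane [264. 186.] 0.97 [483. 259.]
red cradle [207. 269.] 0.72 [247. 410.]
red cradle [365. 195.] 0.63 [461. -24.]
yellow pane [269. 157.] 0.58 [567. 250.]
yellow pane [453. 198.] 0.28 [ 454. -272.]
yellow cradle [453. 138.] 0.84 [ 633. -279.]
blue pane [268. 133.] 0.82 [638. 255.]
blue pane [454. 136.] 0.24 [ 633. -281.]
blue cradle [358. 135.] 0.96 [638.  -5.]
blue cradle [455. 199.] 0.47 [ 452. -280.]
green pane [272. 205.] 0.8 [428. 235.]
green cradle [455. 198.] 0.89 [ 456. -280.]
green cradle [357. 133.] 0.29 [643.  -2.]
green cradle [266. 182.] 0.26 [495. 257.]
bot 0.8 [ 535. -149.    0.]
scene [1427.  154.  889.]
red cradle [438. 163.] 0.65 [241. 407.]
red cradle [284. 202.] 0.56 [455. -41.]
yellow pane [394. 235.] 0.65 [573. 261.]
yellow cradle [177. 246.] 0.84 [ 640. -287.]
blue pane [389. 250.] 0.79 [626. 246.]
blue cradle [287. 251.] 0.58 [635.  -7.]
bot 0.69 [ 526. -151.    0.]
bot 0.2 [ 456. -286.    0.]
```

View pics/top0.png

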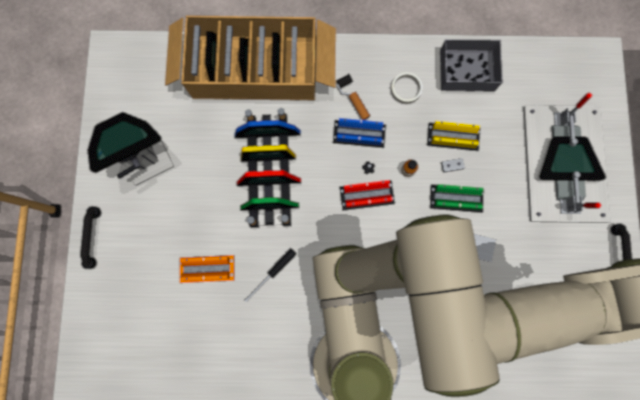

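View pics/scene0.png

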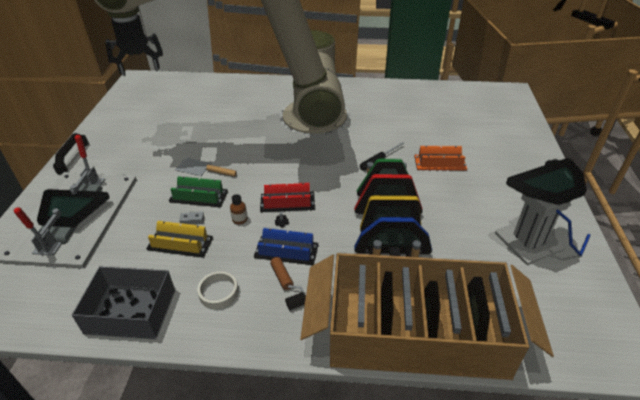

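Top picture: rack at columns 235–300 with green, red, yellow and blue panes at rows 205, 183, 155 and 130. The cradles are blue (359,132), yellow (454,135), red (367,194) and green (457,198), with the bottle at (409,168). The orange one at (207,269) is the decoy. I'll go above the rack.

```bash
cat >> h.py <<'E'
def go(x,y,z,yaw=None):
    "dp, roll to bring the TCP to x,y,z with jaw axis (tool z) at yaw (rad) from world x"
    P,R,s=pose(); cur=np.arctan2(R[1,2],R[0,2])
    r=0 if yaw is None else -(yaw-cur)
    print('dp',(R.T@(np.array([x,y,z])-P)).round(1),'roll',round(r,4),'cur',P.round(1),round(cur,4),'t',round(s['time_s'],2),'F',np.round(s['force'],1),'w',round(s['grip_width'],3))
E
python3 -m crank '[{"dp":[-285,-40,-269],"roll":-1.19,"gripper":0},{"dp":[-285,-40,-269],"roll":-1.19,"gripper":0},{"dp":[-285,-40,-269],"roll":-1.19,"gripper":0},{"dp":[-285,-40,-269],"roll":-1.19,"gripper":0},{"dp":[-285,-40,-269],"roll":-1.19,"gripper":0},{"dp":[-285,-40,-269],"roll":-1.19,"gripper":0},{"dp":[-285,-40,-269],"roll":-1.19,"gripper":0},{"dp":[-285,-40,-269],"roll":-1.19,"gripper":0},{"dp":[-285,-40,-269],"roll":-1.19,"gripper":0},{"dp":[-285,-40,-269],"roll":-1.19,"gripper":0}]' 40
python3 -c "
from h import *
go(520,220,330,0)
p=eyes.capture('wrist');save(p,'w0');c=-np.array(p['R']).T@p['t'];P,R,s=pose();print(c,R.T@(c-P),np.array(p['R']).round(2))"
```

```text
time_s: 1.83
eef_pos: [360.6, -128.4, 294.1]
ee_rot: [0.503, -0.502, 0.497, -0.498]
force: [-0.3, -1.7, 0.5]
grip_width: 1.001
dp [-346.9  -35.7  162.6] roll 0.009 cur [ 360.6 -128.4  294.1] 0.009 t 1.83 F [-0.3 -1.7  0.5] w 1.001
[358.63041941 -55.08413632 414.74209651] [ -72.50323384 -120.46509234   -1.35696005] [[ 1.    0.01  0.  ]
 [ 0.01 -0.96  0.29]
 [ 0.   -0.29 -0.96]]
```

```bash
python3 -m crank '[{"dp":[-347,-36,162],"roll":0.009,"gripper":110},{"dp":[-347,-36,162],"roll":0.009,"gripper":110},{"dp":[-347,-36,162],"roll":0.009,"gripper":110},{"dp":[-347,-36,162],"roll":0.009,"gripper":110},{"dp":[-347,-36,162],"roll":0.009,"gripper":110},{"dp":[-347,-36,162],"roll":0.009,"gripper":110},{"dp":[-347,-36,162],"roll":0.009,"gripper":110},{"dp":[-347,-36,162],"roll":0.009,"gripper":110},{"dp":[-347,-36,162],"roll":0.009,"gripper":110},{"dp":[-347,-36,162],"roll":0.009,"gripper":110}]'
cat > m.py <<'E'
from h import *
import sys
# colours: hue segmentation; top-face tape at height z
HS={'red':(0,),'yellow':(27,),'blue':(110,),'green':(70,)}
def blobs(p,col,tol=8,minA=15):
    hsv=cv2.cvtColor(p['color'],cv2.COLOR_RGB2HSV).astype(int)
    dh=np.abs((hsv[...,0]-HS[col][0]+90)%180-90)
    m=((dh<tol)&(hsv[...,1]>140)&(hsv[...,2]>50)).astype(np.uint8)
    m=cv2.morphologyEx(m,cv2.MORPH_CLOSE,np.ones((3,3)))
    n,L,st,ce=cv2.connectedComponentsWithStats(m)
    return [(np.argwhere(L==i)[:,::-1].astype(float),st[i],ce[i]) for i in range(1,n) if st[i][4]>=minA]
E
python3 - <<'E'
from m import *
go(520,220,330,0)
p=eyes.capture('wrist');save(p,'w1')
t=eyes.capture('top')
for c in HS:
    for q,n in((p,'w'),(t,'t')):
        for b,st,ce in blobs(q,c):
            print(n,c,st,[ray(q,ce,z)[:2].round() for z in (0,46,140)])
E
```

```text
time_s: 2.72
eef_pos: [522.7, 219.6, 328.8]
ee_rot: [0.499, -0.498, 0.502, -0.501]
force: [-0.6, -0.0, -0.5]
grip_width: 0.565
dp [-0.3 -1.2 -2.7] roll -0.0055 cur [522.7 219.6 328.8] -0.0055 t 2.72 F [-0.6 -0.  -0.5] w 0.565
w red [ 278   59   30  150 2088] [array([476., 245.]), array([481., 250.]), array([491., 260.])]
w red [ 282  287   28   84 1214] [array([475., -45.]), array([480., -11.]), array([490.,  60.])]
w red [258 306  25  63 820] [array([434., -70.]), array([443., -33.]), array([462.,  43.])]
t red [577  93  15  15  73] [array([ 754., -669.]), array([ 736., -645.]), array([ 701., -596.])]
t red [292 176   8   6  33] [array([507., 172.]), array([498., 169.]), array([479., 163.])]
t red [343 181  47  12 344] [array([486., -29.]), array([478., -25.]), array([460., -18.])]
t red [345 195  47  13 360] [array([444., -35.]), array([437., -31.]), array([422., -24.])]
t red [584 203  17   5  63] [array([ 442., -670.]), array([ 435., -646.]), array([ 420., -597.])]
w yellow [ 350   66   25  139 1998] [array([573., 245.]), array([568., 250.]), array([557., 260.])]
t yellow [433 12
[... 347 characters left out ...]
  55.]), array([628., 110.])]
w blue [382 320  14  44 378] [array([617., -75.]), array([607., -38.]), array([587.,  39.])]
t blue [338 119  45  11 329] [array([670., -12.]), array([656.,  -9.]), array([626.,  -3.])]
t blue [289 125  10   8  37] [array([657., 183.]), array([642., 179.]), array([614., 173.])]
t blue [336 133  47  12 355] [array([626.,  -7.]), array([613.,  -5.]), array([586.,   1.])]
w green [ 203   73   30  123 1369] [array([381., 241.]), array([395., 247.]), array([425., 257.])]
t green [436 185  47  11 304] [array([ 480., -291.]), array([ 472., -280.]), array([ 454., -255.])]
t green [436 200  46  10 297] [array([ 438., -290.]), array([ 431., -278.]), array([ 417., -254.])]
```

View pics/w1.png

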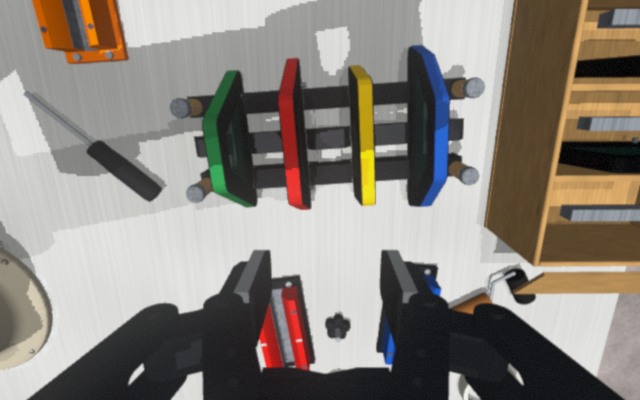

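View pics/w0.png

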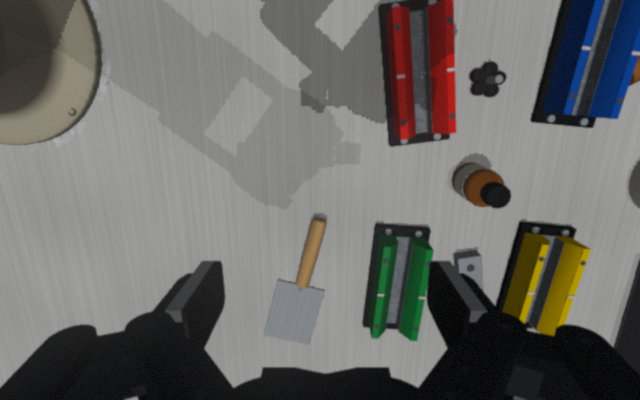

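Wrist picture: green (225,135), red (295,130), yellow (362,135) and blue (430,125) panes with clear tape. The rack is slightly turned. I'll fit each pane's known outline to the tape mask.

```bash
cat > fit.py <<'E'
from m import *
from scipy.optimize import minimize
DIM={'red':(190,96,125),'yellow':(160,116,115),'blue':(196,76,110),'green':(176,64,122)}
def pts(c,x,y,yaw,z0,mid=None):
    b,t,h=DIM[c]
    side=[(b/2,0),(t/2,h)] if mid is None else [(b/2,0),(mid[0],mid[1]),(t/2,h)]
    prof=side+[(-a,k) for a,k in side[::-1]]
    C,S=np.cos(yaw),np.sin(yaw)
    return [[(x+C*u-S*v,y+S*u+C*v,z0+k) for u in(-7,7)] for v,k in prof]
def rend(p,c,th,mid=None):
    m=np.zeros((1600,2560),np.uint8)
    q=pts(c,*th,mid)
    for a,b in zip(q[:-1],q[1:]):
        poly=np.array([proj(p,X) for X in (a[0],a[1],b[1],b[0])])
        cv2.fillConvexPoly(m,np.round((poly+.5)*4*4).astype(np.int32),1,shift=2)
    return cv2.resize(m.astype(np.float32),(640,400),interpolation=cv2.INTER_AREA)
def fit(views,c,th0,mid=None,zfree=True):
    def cost(v):
        th=[v[0]*10,v[1]*10,v[2]/10,v[3]*10]; s=0
        mm=None if mid is None else (v[4]*10,v[5]*10)
        for p,M in views:
            r=rend(p,c,th,mm); s-=np.minimum(r,M).sum()/np.maximum(r,M).sum()
        return s/len(views)
    v0=[th0[0]/10,th0[1]/10,th0[2]*10,th0[3]/10]+([] if mid is None else [mid[0]/10,mid[1]/10])
    sim=np.vstack([v0]+[np.array(v0)+np.eye(len(v0))[i]*.6 for i in range(len(v0))])
    r=minimize(cost,v0,method='Nelder-Mead',options=dict(initial_simplex=sim,maxiter=250,xatol=.01,fatol=1e-4))
    r=minimize(cost,r.x,method='Nelder-Mead',options=dict(maxiter=200,xatol=.01,fatol=1e-4))
    v=r.x;return np.round([v[0]*10,v[1]*10,v[2]/10,v[3]*10],3),round(-r.fun,3),np.round(v[4:]*10)
def mask(p,c,near):
    bs=blobs(p,c,tol=10); b=min(bs,key=lambda b:np.hypot(*(b[2]-near)))
    M=np.zeros((400,640),np.float32);q=b[0].astype(int);M[q[:,1],q[:,0]]=1;return M
E
cat > panes.py <<'E'
from fit import *
G={'red':(487,258),'yellow':(560,258),'blue':(630,258),'green':(420,258)}
def run(p,cs):
    for c in cs:
        x,y=G[c]; M=mask(p,c,proj(p,(x,y,80)))
        print(c,*fit([(p,M)],c,(x,y,0.06,12),(85,60) if c=='blue' else None))
if __name__=='__main__':
    p=eyes.capture('wrist'); run(p,G)
E
time python3 panes.py
```

```text
red [ 4.88443e+02  2.41380e+02  6.60000e-02 -3.18400e+00] 0.928 []
yellow [5.59466e+02 2.47550e+02 5.80000e-02 1.27210e+01] 0.893 []
blue [6.27866e+02 2.52799e+02 6.30000e-02 1.73610e+01] 0.839 [78. 61.]
green [ 4.06312e+02  2.33628e+02  8.50000e-02 -2.91640e+01] 0.752 []
real	0m11.343s
user	0m11.790s
sys	0m2.181s
```

```bash
python3 -m crank '[{"dp":[-22,60,-34],"roll":-0.068,"gripper":110},{"dp":[-22,100,-34],"roll":-0.068,"gripper":110},{"dp":[-22,130,-34],"roll":-0.068,"gripper":110},{"dp":[-22,130,-34],"roll":-0.068,"gripper":110},{"dp":[-22,130,-34],"roll":-0.068,"gripper":110}]' 50
python3 - <<'E'
from panes import *
go(488.4,242,131,.063)
p=eyes.capture('wrist');save(p,'w2');run(p,['red'])
E
```

```text
time_s: 3.28
eef_pos: [485.9, 236.0, 196.1]
ee_rot: [-0.512, 0.516, -0.487, 0.484]
force: [0.2, 0.2, 0.6]
grip_width: 0.566
dp [-5.9 65.1  3.3] roll -0.0052 cur [485.9 236.  196.1] 0.0578 t 3.28 F [0.2 0.2 0.6] w 0.566
red [ 4.90630e+02  2.38325e+02  5.90000e-02 -7.83000e-01] 0.953 []
```

View pics/w2.png

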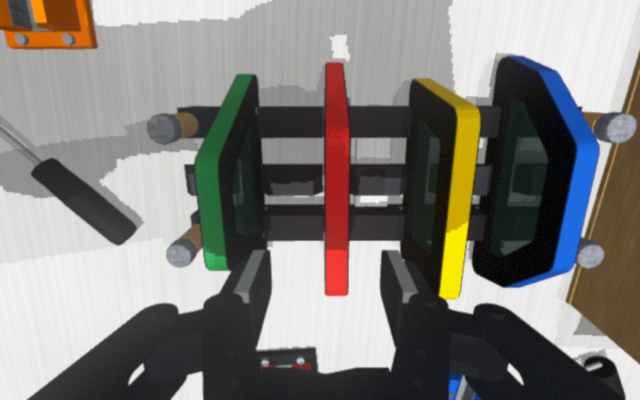

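```bash
python3 -m crank '[{"dp":[-2,40,2],"roll":-0.0,"gripper":110},{"dp":[-2,74,2],"roll":0,"gripper":110},{"dp":[-2,74,2],"roll":0,"gripper":110},{"dp":[-2,74,2],"roll":0,"gripper":180},{"dp":[-2,74,2],"roll":0,"gripper":220},{"dp":[-2,74,2],"roll":0,"gripper":255},{"dp":[-2,74,2],"roll":0,"gripper":255},{"dp":[-2,74,2],"roll":0,"gripper":255},{"dp":[-2,74,2],"roll":0,"gripper":255}]' 50
python3 -c "
from h import *
go(490,238,122,.06)
p=eyes.capture('wrist');save(p,'w3')"
```

```text
time_s: 4.08
eef_pos: [491.2, 239.8, 128.4]
ee_rot: [0.516, -0.513, 0.484, -0.486]
force: [-0.2, -1.6, 6.3]
grip_width: 0.156
dp [ 1.7  6.4 -1.3] roll -0.0009 cur [491.2 239.8 128.4] 0.0591 t 4.08 F [-0.2 -1.6  6.3] w 0.156
```

View pics/w3.png

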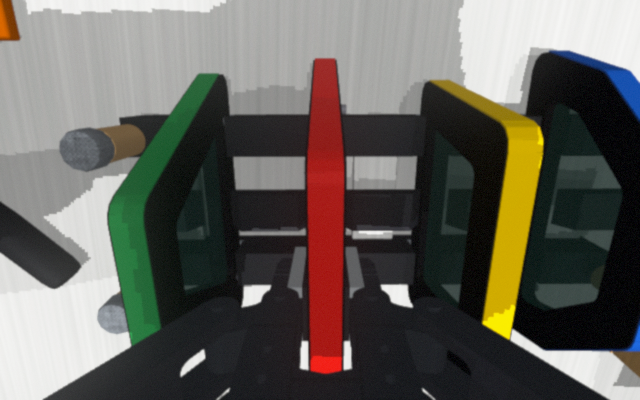

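```bash
python3 -m crank '[{"dp":[0,-15,0],"roll":0,"gripper":255},{"dp":[0,-40,0],"roll":0,"gripper":255},{"dp":[0,-80,0],"roll":0,"gripper":255},{"dp":[0,-120,0],"roll":0,"gripper":255},{"dp":[0,-150,0],"roll":0,"gripper":255},{"dp":[0,-150,0],"roll":0,"gripper":255}]' 50
python3 - <<'E'
from h import *
go(457.5,20,280,.14)
p=eyes.capture('wrist');save(p,'w4')
E
```

```text
time_s: 4.63
eef_pos: [491.5, 240.1, 283.7]
ee_rot: [0.519, -0.51, 0.482, -0.488]
force: [1.6, 0.1, -2.2]
grip_width: 0.157
dp [217.7   2.5 -47. ] roll -0.0809 cur [491.5 240.1 283.7] 0.0591 t 4.63 F [ 1.6  0.1 -2.2] w 0.157
```

View pics/w4.png

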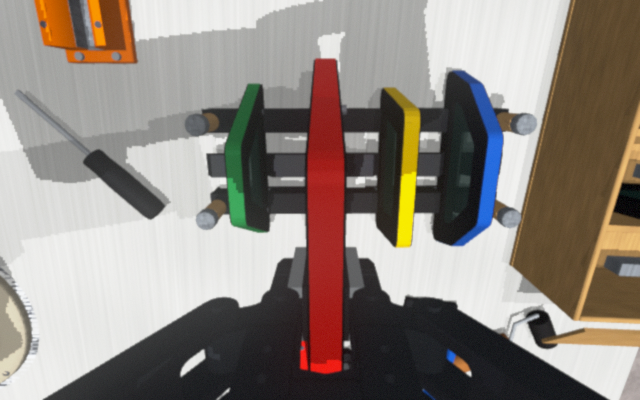

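Red lifted cleanly and is square in the jaws. Now I'll measure the four cradles with the top camera and the pane in hand with the wrist camera.

```bash
cat > crad.py <<'E'
from fit import *
CG={'red':(457.5,-28),'yellow':(629.5,-276),'blue':(634.5,-7),'green':(451.5,-279)}
def crend(p,th,K=4):
    x,y,yaw,w=th; C,S=np.cos(yaw),np.sin(yaw); m=np.zeros((400*K,640*K),np.uint8)
    for s in(1,-1):
        P=[(x+C*s*u-S*v,y+S*s*u+C*v,z) for u,z in((9,14),(9,26),(21,46),(w,46),(w,14)) for v in(-63,63)]
        q=np.array([proj(p,X) for X in P]); q=((q+.5)*K*4)
        cv2.fillConvexPoly(m,cv2.convexHull(np.round(q).astype(np.int32)),1,shift=2)
    return cv2.resize(m.astype(np.float32),(640,400),interpolation=cv2.INTER_AREA)
def cfit(p,c,g):
    M=np.zeros((400,640),np.float32)
    for b,st,ce in blobs(p,c,tol=10):
        if np.hypot(*(ray(p,ce,46)[:2]-g))<60:
            q=b.astype(int);M[q[:,1],q[:,0]]=1
    def cost(v):
        r=crend(p,(v[0]*10,v[1]*10,v[2]/10,v[3]*10)); return -np.minimum(r,M).sum()/np.maximum(r,M).sum()
    v0=np.array([g[0]/10,g[1]/10,.5,3]); sim=np.vstack([v0]+[v0+np.eye(4)[i]*.6 for i in range(4)])
    r=minimize(cost,v0,method='Nelder-Mead',options=dict(initial_simplex=sim,maxiter=200,xatol=.01,fatol=1e-4))
    v=r.x;return np.round([v[0]*10,v[1]*10,v[2]/10,v[3]*10],3),round(-r.fun,3)
E
python3 - <<'E'
from crad import *
t=eyes.capture('top')
for c in CG: print(c,*cfit(t,c,CG[c]),[d for d in [ray(t,d['centre'],0).round()[:2] for d in models.spot_point(t,c+'_cradle')[:1]]])
p=eyes.capture('wrist');P,R,s=pose()
M=mask(p,'red',(325,200)); th,i,_=fit([(p,M)],'red',(P[0],P[1],.06,150));print(th,i,P,th[[0,1,3]]-P)
for d in models.spot_point(t,'primer_bottle')[:1]: print(ray(t,d['centre'],0))
E
```

```text
red [ 4.60247e+02 -2.89410e+01  1.38000e-01  2.86160e+01] 0.852 [array([252., 406.])]
yellow [ 6.35234e+02 -2.79452e+02 -8.60000e-02  2.94040e+01] 0.838 [array([ 635., -275.])]
blue [ 6.39664e+02 -7.00200e+00 -8.70000e-02  2.79390e+01] 0.805 [array([639., -13.])]
green [ 4.5409e+02 -2.8271e+02 -6.6000e-02  2.7316e+01] 0.763 [array([ 449., -279.])]
[4.87966e+02 2.41915e+02 6.00000e-02 1.43483e+02] 0.948 [489.45738162 239.53930515 274.18792695] [  -1.49138162    2.37569485 -130.70492695]
[ 527.17970874 -152.57056797    0.        ]
```

```bash
python3 -m crank '[{"dp":[35,0,-6],"roll":-0.02,"gripper":255},{"dp":[75,0,-14],"roll":-0.05,"gripper":255},{"dp":[115,0,-22],"roll":-0.078,"gripper":255},{"dp":[155,0,-30],"roll":-0.078,"gripper":255},{"dp":[195,0,-36],"roll":-0.078,"gripper":255},{"dp":[230,0,-42],"roll":-0.078,"gripper":255},{"dp":[255,0,-44],"roll":-0.078,"gripper":255},{"dp":[269,0,-44],"roll":-0.078,"gripper":255},{"dp":[269,0,-44],"roll":-0.078,"gripper":255},{"dp":[269,0,-44],"roll":-0.078,"gripper":255}]' 50
python3 - <<'E'
from crad import *
go(461.5,-31,200,.138)
p=eyes.capture('wrist');save(p,'w5');P,R,s=pose()
M=mask(p,'red',(325,200)); th,i,_=fit([(p,M)],'red',(P[0],P[1],.138,143));print(th,i,P)
E
```

```text
time_s: 5.87
eef_pos: [461.6, -31.7, 274.9]
ee_rot: [-0.533, 0.533, -0.465, 0.465]
force: [0.4, 0.9, -2.7]
grip_width: 0.157
dp [-0.7 74.9  0. ] roll -0.0025 cur [461.6 -31.7 274.9] 0.1355 t 5.87 F [ 0.4  0.9 -2.7] w 0.157
[ 4.59753e+02 -2.78080e+01  1.35000e-01  1.45914e+02] 0.806 [461.63734606 -31.07098689 275.00641613]
```

View pics/w5.png

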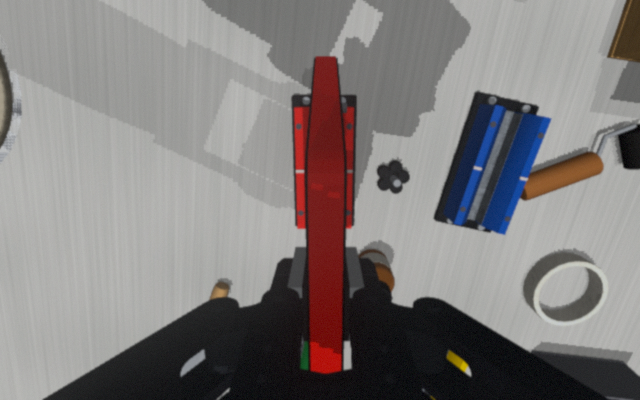

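Red pane column 325 is centred over the red cradle (jaws 295–355) and parallel to it. Lowering.

```bash
python3 -m crank '[{"dp":[0,30,0],"roll":-0.002,"gripper":255},{"dp":[0,60,0],"roll":-0.002,"gripper":255},{"dp":[0,85,0],"roll":-0.002,"gripper":255},{"dp":[0,105,0],"roll":-0.002,"gripper":255},{"dp":[0,118,0],"roll":-0.002,"gripper":255},{"dp":[0,122,0],"roll":-0.002,"gripper":255},{"dp":[0,122,0],"roll":-0.002,"gripper":255}]' 50
python3 -m crank '[{"dp":[0,2,0],"roll":0,"gripper":255},{"dp":[0,4,0],"roll":0,"gripper":255},{"dp":[0,4,0],"roll":0,"gripper":255}]' 50
python3 -m crank '[{"dp":[0,2,0],"roll":0,"gripper":255},{"dp":[0,3,0],"roll":0,"gripper":255},{"dp":[0,3,0],"roll":0,"gripper":255}]' 50
```

```text
time_s: 6.5
eef_pos: [461.5, -30.5, 152.7]
ee_rot: [-0.534, 0.534, -0.464, 0.463]
force: [0.1, 0.5, -3.4]
grip_width: 0.152
time_s: 6.75
eef_pos: [462.0, -31.3, 149.7]
ee_rot: [0.534, -0.533, 0.464, -0.464]
force: [-0.3, -0.3, -3.4]
grip_width: 0.159
time_s: 7.0
eef_pos: [461.7, -31.5, 146.2]
ee_rot: [-0.533, 0.533, -0.464, 0.464]
force: [-0.8, 0.4, -3.5]
grip_width: 0.156
```

```bash
for i in 1; do
python3 -m crank '[{"dp":[0,1,0],"roll":0,"gripper":255},{"dp":[0,2,0],"roll":0,"gripper":255},{"dp":[0,2,0],"roll":0,"gripper":255}]' 50 | grep -E "pos|force"
python3 -m crank '[{"dp":[0,1,0],"roll":0,"gripper":255},{"dp":[0,2,0],"roll":0,"gripper":255},{"dp":[0,2,0],"roll":0,"gripper":255}]' 50| grep -E "pos|force"
python3 -m crank '[{"dp":[0,1,0],"roll":0,"gripper":255},{"dp":[0,2,0],"roll":0,"gripper":255},{"dp":[0,2,0],"roll":0,"gripper":255}]' 50| grep -E "pos|force"
done
```

```text
eef_pos: [461.7, -31.4, 144.1]
force: [-0.0, -0.7, -3.3]
eef_pos: [461.7, -31.5, 142.1]
force: [-0.1, -0.1, -2.9]
eef_pos: [461.7, -31.4, 140.1]
force: [0.1, -0.7, -2.5]
```

```bash
python3 -m crank '[{"dp":[0,1,0],"roll":0,"gripper":255},{"dp":[0,2,0],"roll":0,"gripper":255},{"dp":[0,2,0],"roll":0,"gripper":255}]' 50 | grep -E "pos|force"
python3 -m crank '[{"dp":[0,1,0],"roll":0,"gripper":255},{"dp":[0,2,0],"roll":0,"gripper":255},{"dp":[0,2,0],"roll":0,"gripper":255}]' 50| grep -E "pos|force"
```

```text
eef_pos: [461.7, -31.4, 138.1]
force: [0.7, 0.2, -3.5]
eef_pos: [461.7, -31.4, 136.1]
force: [0.3, -0.0, -3.1]
```

```bash
python3 -m crank '[{"dp":[0,1,0],"roll":0,"gripper":255},{"dp":[0,2,0],"roll":0,"gripper":255},{"dp":[0,2,0],"roll":0,"gripper":255}]' 50 | grep -E "pos|force"
python3 -m crank '[{"dp":[0,1,0],"roll":0,"gripper":255},{"dp":[0,2,0],"roll":0,"gripper":255},{"dp":[0,2,0],"roll":0,"gripper":255}]' 50| grep -E "pos|force"
python3 -c "
from crad import *
p=eyes.capture('wrist');save(p,'w6');p=eyes.capture('scene');cv2.imwrite('pics/s6.png',cv2.resize(cv2.cvtColor(p['color'][100:280,180:440],cv2.COLOR_RGB2BGR),None,fx=3,fy=3))"
```

```text
eef_pos: [461.7, -31.4, 134.1]
force: [0.7, -0.6, -2.7]
eef_pos: [461.7, -31.4, 132.1]
force: [0.1, 0.7, -3.3]
```

View pics/s6.png

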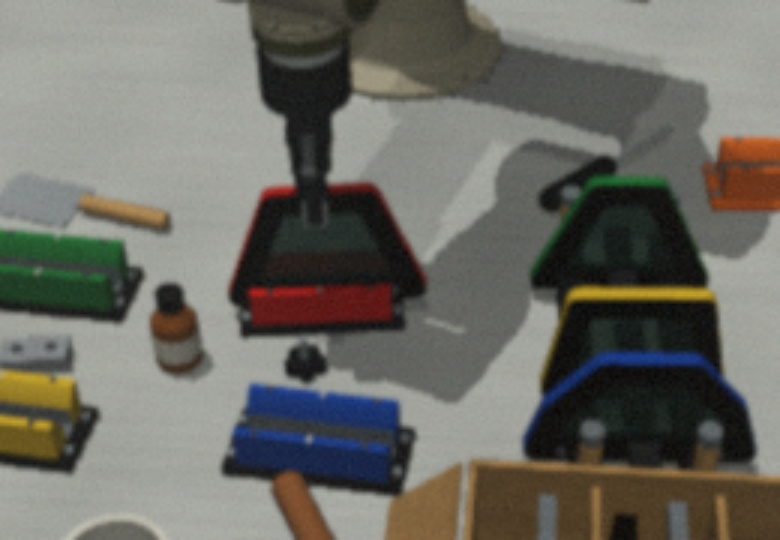

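```bash
python3 -m crank '[{"dp":[0,1,0],"roll":0,"gripper":255},{"dp":[0,2,0],"roll":0,"gripper":255},{"dp":[0,2,0],"roll":0,"gripper":255}]' 50 | grep -E "pos|force"
python3 -m crank '[{"dp":[0,1,0],"roll":0,"gripper":255},{"dp":[0,2,0],"roll":0,"gripper":255},{"dp":[0,2,0],"roll":0,"gripper":255}]' 50| grep -E "pos|force"
```

```text
eef_pos: [461.7, -31.4, 130.1]
force: [0.1, -0.1, -4.3]
eef_pos: [461.9, -31.2, 128.7]
force: [-1.9, 2.6, 4.5]
```

```bash
python3 -m crank '[{"dp":[0,1,0],"roll":0,"gripper":255},{"dp":[0,1.5,0],"roll":0,"gripper":255},{"dp":[0,1.5,0],"roll":0,"gripper":255}]' 50 | grep -E "pos|force"
```

```text
eef_pos: [462.1, -30.9, 128.5]
force: [-5.5, 6.3, 18.8]
```

Contact felt at TCP z≈128.7, so the pane is on the felt. Ease off, open, and rise.

```bash
python3 -m crank '[{"dp":[0,-1.5,0],"roll":0,"gripper":255},{"dp":[0,-1.5,0],"roll":0,"gripper":230},{"dp":[0,-1.5,0],"roll":0,"gripper":205},{"dp":[0,-1.5,0],"roll":0,"gripper":180},{"dp":[0,-1.5,0],"roll":0,"gripper":150},{"dp":[0,-1.5,0],"roll":0,"gripper":130},{"dp":[0,-1.5,0],"roll":0,"gripper":110},{"dp":[0,-1.5,0],"roll":0,"gripper":110},{"dp":[0,-20,0],"roll":0,"gripper":110},{"dp":[0,-50,0],"roll":0,"gripper":110}]' 50 | grep -E "pos|width|force"
python3 -m crank '[{"dp":[0,-35,0],"roll":0.05,"gripper":110},{"dp":[0,-70,0],"roll":0.078,"gripper":110},{"dp":[0,-105,0],"roll":0.078,"gripper":110},{"dp":[0,-105,0],"roll":0.078,"gripper":110}]' 50 | grep -E "pos|width|force"
python3 - <<'E'
from panes import *
G['red']=(460,-29)
go(558.5,244,200,.06)
p=eyes.capture('wrist');run(p,['red'])
E
```

```text
eef_pos: [460.5, -31.1, 175.3]
force: [-0.6, 0.0, 0.3]
grip_width: 0.563
eef_pos: [463.5, -32.0, 288.1]
force: [0.0, -0.2, 0.4]
grip_width: 0.566
dp [-270.    88.1  110.7] roll 0.0011 cur [463.5 -32.  288.1] 0.0611 t 10.77 F [ 0.  -0.2  0.4] w 0.566
red [ 4.59489e+02 -2.52940e+01  1.27000e-01  1.49190e+01] 0.379 []
```

```bash
python3 -m crank '[{"dp":[-38,0,15],"roll":0,"gripper":110},{"dp":[-76,0,30],"roll":0,"gripper":110},{"dp":[-114,0,45],"roll":0,"gripper":110},{"dp":[-152,0,60],"roll":0,"gripper":110},{"dp":[-190,10,75],"roll":0,"gripper":110},{"dp":[-225,30,90],"roll":0,"gripper":110},{"dp":[-255,55,105],"roll":0,"gripper":110},{"dp":[-270,80,111],"roll":0,"gripper":110},{"dp":[-270,98,111],"roll":0,"gripper":110},{"dp":[-270,98,111],"roll":0,"gripper":110}]' 50 | grep pos
python3 - <<'E'
from panes import *
p=eyes.capture('wrist');run(p,['yellow','blue','green'])
go(558.5,244,115,.06)
E
```

```text
eef_pos: [554.0, 245.2, 178.0]
yellow [5.60450e+02 2.43793e+02 5.50000e-02 6.28000e-01] 0.948 []
blue [6.31283e+02 2.49950e+02 4.30000e-02 8.94100e+00] 0.86 [84. 51.]
green [4.14944e+02 2.37178e+02 7.20000e-02 5.99400e+00] 0.808 []
dp [ 0.9 66.   3.9] roll 0.0016 cur [554.9 244.7 181. ] 0.0616 t 11.7 F [ 0.1 -0.2  0.6] w 0.568
```

```bash
python3 -m crank '[{"dp":[0,30,5],"roll":0,"gripper":110},{"dp":[0,55,5],"roll":0,"gripper":110},{"dp":[0,66,5],"roll":0,"gripper":110},{"dp":[0,66,5],"roll":0,"gripper":110},{"dp":[0,66,5],"roll":0,"gripper":180},{"dp":[0,66,5],"roll":0,"gripper":220},{"dp":[0,66,5],"roll":0,"gripper":255},{"dp":[0,66,5],"roll":0,"gripper":255},{"dp":[0,66,5],"roll":0,"gripper":255},{"dp":[0,66,5],"roll":0,"gripper":255}]' 50
python3 -m crank '[{"dp":[0,0,0],"roll":0,"gripper":255},{"dp":[0,0,0],"roll":0,"gripper":255}]' 50
```

```text
time_s: 12.53
eef_pos: [561.7, 245.2, 119.9]
ee_rot: [0.516, -0.514, 0.484, -0.485]
force: [-1.2, -1.0, 6.8]
grip_width: 0.154
time_s: 12.7
eef_pos: [561.7, 245.2, 119.8]
ee_rot: [0.516, -0.514, 0.484, -0.485]
force: [-1.2, -1.1, 7.7]
grip_width: 0.154
```

```bash
python3 -m crank '[{"dp":[0,-15,0],"roll":0,"gripper":255},{"dp":[0,-40,0],"roll":0,"gripper":255},{"dp":[0,-75,0],"roll":0,"gripper":255},{"dp":[0,-110,0],"roll":0,"gripper":255},{"dp":[0,-140,0],"roll":0,"gripper":255},{"dp":[0,-150,0],"roll":0,"gripper":255}]' 50 | grep -E "pos|width|force"
python3 -m crank '[{"dp":[25,0,2],"roll":0,"gripper":255},{"dp":[60,0,5],"roll":0.02,"gripper":255},{"dp":[98,0,8],"roll":0.04,"gripper":255},{"dp":[136,0,11],"roll":0.06,"gripper":255},{"dp":[174,0,14],"roll":0.08,"gripper":255},{"dp":[212,0,17],"roll":0.1,"gripper":255},{"dp":[250,0,20],"roll":0.12,"gripper":255},{"dp":[288,0,23],"roll":0.147,"gripper":255},{"dp":[326,0,26],"roll":0.147,"gripper":255},{"dp":[360,0,28],"roll":0.147,"gripper":255}]' 50 | grep -E "pos|width|force"
python3 -c "
from h import *
go(635.2,-278,270,-.086)"
```

```text
eef_pos: [561.9, 245.4, 273.3]
force: [0.3, -0.3, -2.9]
grip_width: 0.152
eef_pos: [610.6, -114.8, 266.5]
force: [0.4, -0.4, -2.6]
grip_width: 0.153
dp [160.4  -3.6  38.6] roll -0.0008 cur [ 610.6 -114.8  266.5] -0.0868 t 14.03 F [ 0.4 -0.4 -2.6] w 0.153
```

```bash
python3 -m crank '[{"dp":[38,0,9],"roll":0,"gripper":255},{"dp":[76,0,18],"roll":0,"gripper":255},{"dp":[110,0,27],"roll":0,"gripper":255},{"dp":[140,0,35],"roll":0,"gripper":255},{"dp":[155,0,38],"roll":0,"gripper":255},{"dp":[160,0,38],"roll":0,"gripper":255},{"dp":[160,0,38],"roll":0,"gripper":255},{"dp":[160,0,38],"roll":0,"gripper":255}]' 50 | grep -E "pos|width|force"
python3 - <<'E'
from crad import *
go(635.2,-278,130,-.086)
p=eyes.capture('wrist');save(p,'w7');P,R,s=pose()
M=mask(p,'yellow',(325,200)); th,i,_=fit([(p,M)],'yellow',(P[0],P[1],-.086,155));print(th,i,P)
E
```

```text
eef_pos: [635.0, -274.1, 267.2]
force: [-0.5, 0.1, -2.7]
grip_width: 0.155
dp [  4.  137.2   0.6] roll 0.0007 cur [ 635.  -274.1  267.2] -0.0853 t 14.7 F [-0.5  0.1 -2.7] w 0.155
[ 6.34002e+02 -2.72241e+02 -8.40000e-02  1.52712e+02] 0.751 [ 635.17568972 -273.69430634  267.66716244]
```

View pics/w7.png

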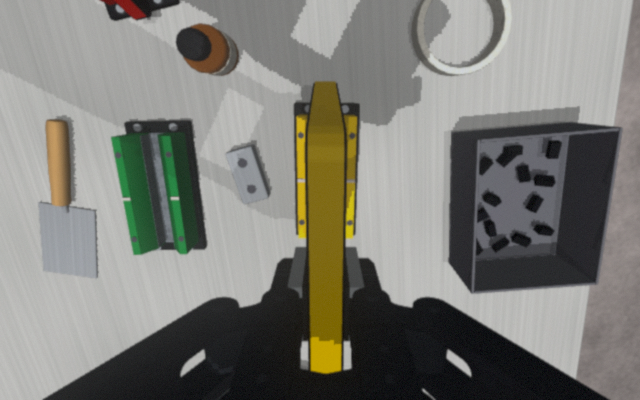

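Yellow pane column 326 is centred between the yellow jaws (297–357). The fit puts it about 6 mm short along y, so I'll shift and lower.

```bash
python3 -m crank '[{"dp":[5,30,0],"roll":0,"gripper":255},{"dp":[5,65,0],"roll":0,"gripper":255},{"dp":[5,95,0],"roll":0,"gripper":255},{"dp":[5,120,0],"roll":0,"gripper":255},{"dp":[5,135,0],"roll":0,"gripper":255},{"dp":[5,141,0],"roll":0,"gripper":255},{"dp":[5,141,0],"roll":0,"gripper":255}]' 50 | grep -E "pos|force"
python3 -m crank '[{"dp":[0,1,0],"roll":0,"gripper":255},{"dp":[0,2,0],"roll":0,"gripper":255},{"dp":[0,3,0],"roll":0,"gripper":255},{"dp":[0,3,0],"roll":0,"gripper":255}]' 50 | grep -E "pos|force"
```

```text
eef_pos: [634.5, -278.7, 125.8]
force: [-0.3, -0.1, -2.3]
eef_pos: [634.8, -280.2, 124.4]
force: [0.1, 0.5, -2.7]
```

```bash
python3 -m crank '[{"dp":[0,1,0],"roll":0,"gripper":255},{"dp":[0,2,0],"roll":0,"gripper":255},{"dp":[0,2,0],"roll":0,"gripper":255}]' 50 | grep -E "pos|force"
```

```text
eef_pos: [634.6, -280.2, 121.6]
force: [0.3, 0.7, -3.0]
```

```bash
python3 -m crank '[{"dp":[0,1,0],"roll":0,"gripper":255},{"dp":[0,2,0],"roll":0,"gripper":255},{"dp":[0,2,0],"roll":0,"gripper":255}]' 50 | grep -E "pos|force"
python3 -m crank '[{"dp":[0,1,0],"roll":0,"gripper":255},{"dp":[0,1,0],"roll":0,"gripper":255}]' 50 | grep -E "pos|force"
```

```text
eef_pos: [634.7, -280.3, 120.0]
force: [-0.1, -0.4, -1.2]
eef_pos: [634.9, -280.4, 119.9]
force: [-1.6, 1.1, 4.1]
```

```bash
python3 -m crank '[{"dp":[0,-1,0],"roll":0,"gripper":255},{"dp":[0,-1,0],"roll":0,"gripper":230},{"dp":[0,-1,0],"roll":0,"gripper":205},{"dp":[0,-1,0],"roll":0,"gripper":180},{"dp":[0,-1,0],"roll":0,"gripper":150},{"dp":[0,-1,0],"roll":0,"gripper":130},{"dp":[0,-1,0],"roll":0,"gripper":110},{"dp":[0,-1,0],"roll":0,"gripper":110},{"dp":[0,-20,0],"roll":0,"gripper":110},{"dp":[0,-50,0],"roll":0,"gripper":110}]' 50 | grep -E "pos|width|force"
python3 -m crank '[{"dp":[-10,-35,-5],"roll":-0.05,"gripper":110},{"dp":[-30,-70,-15],"roll":-0.1,"gripper":110},{"dp":[-60,-90,-30],"roll":-0.146,"gripper":110},{"dp":[-95,-90,-45],"roll":-0.146,"gripper":110},{"dp":[-130,-90,-60],"roll":-0.146,"gripper":110},{"dp":[-165,-90,-75],"roll":-0.146,"gripper":110},{"dp":[-200,-90,-90],"roll":-0.146,"gripper":110},{"dp":[-235,-90,-105],"roll":-0.146,"gripper":110},{"dp":[-270,-90,-120],"roll":-0.146,"gripper":110},{"dp":[-270,-90,-120],"roll":-0.146,"gripper":110}]' 50 | grep -E "pos|width|force"
python3 -c "
from h import *
go(418,238,190,.06)"
```

```text
eef_pos: [633.5, -279.5, 166.1]
force: [-0.3, 0.2, -0.0]
grip_width: 0.566
eef_pos: [536.5, 4.3, 259.5]
force: [-0.3, 0.1, 0.1]
grip_width: 0.571
dp [-240.8   69.8 -103.1] roll 0.0049 cur [536.5   4.3 259.5] 0.0649 t 18.0 F [-0.3  0.1  0.1] w 0.571
```

```bash
python3 -m crank '[{"dp":[-36,0,-16],"roll":0.005,"gripper":110},{"dp":[-72,0,-32],"roll":0.005,"gripper":110},{"dp":[-108,0,-48],"roll":0.005,"gripper":110},{"dp":[-144,5,-64],"roll":0.005,"gripper":110},{"dp":[-178,15,-78],"roll":0.005,"gripper":110},{"dp":[-208,35,-90],"roll":0.005,"gripper":110},{"dp":[-230,55,-101],"roll":0.005,"gripper":110},{"dp":[-241,69,-103],"roll":0.005,"gripper":110},{"dp":[-241,69,-103],"roll":0.005,"gripper":110},{"dp":[-241,69,-103],"roll":0.005,"gripper":110}]' 50 | grep -E "pos|width|force"
python3 - <<'E'
from panes import *
p=eyes.capture('wrist');save(p,'w8')
go(418,238,122,.06)
run(p,['green','blue'])
M=mask(p,'green',proj(p,(418,238,80)));ys,xs=np.nonzero(M);print(xs.min(),xs.max(),ys.min(),ys.max(),M.sum())
E
```

```text
eef_pos: [421.1, 233.5, 189.9]
force: [0.2, -0.5, 0.2]
grip_width: 0.569
dp [-5.1 68.5 -3.5] roll -0.0051 cur [421.7 233.1 190.5] 0.0549 t 18.88 F [0.3 0.2 0.3] w 0.57
green [ 4.20826e+02  2.25803e+02  6.00000e-02 -1.47150e+01] 0.914 []
blue [ 6.52365e+02  2.49287e+02 -2.29000e-01  1.11160e+01] 0.487 [78. 60.]
315 338 77 276 4015.0
```

View pics/w8.png

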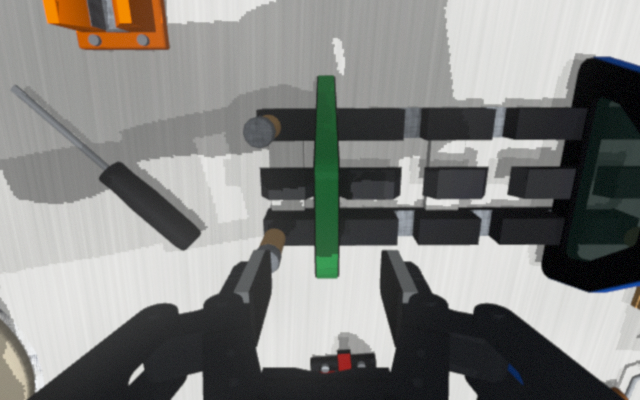

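```bash
cat > fz.py <<'E'
from panes import *
def fitz(p,c,th0,z0=12,mid=None):
    M=mask(p,c,proj(p,(th0[0],th0[1],80)))
    def cost(v):
        r=rend(p,c,(v[0]*10,v[1]*10,v[2]/10,z0),mid);return -np.minimum(r,M).sum()/np.maximum(r,M).sum()
    v0=np.array([th0[0]/10,th0[1]/10,.6]);sim=np.vstack([v0]+[v0+np.eye(3)[i]*.7 for i in range(3)])
    r=minimize(cost,v0,method='Nelder-Mead',options=dict(initial_simplex=sim,maxiter=150,xatol=.01,fatol=1e-4));return (r.x*[10,10,.1]).round(3),r.fun
E
python3 - <<'E'
from fz import *
p=eyes.capture('wrist')
for z in (12,5): print(fitz(p,'green',(420,235),z))
go(420,235,122,.06)
E
```

```text
(array([4.19629e+02, 2.33025e+02, 4.20000e-02]), np.float64(-0.7961883544921875))
(array([4.20247e+02, 2.35165e+02, 6.50000e-02]), np.float64(-0.8483569622039795))
dp [-2.2 68.8 -2. ] roll -0.0059 cur [422.  232.9 190.8] 0.0541 t 18.93 F [-0.5 -0.2  0. ] w 0.571
```

```bash
python3 -m crank '[{"dp":[-2,30,-2],"roll":-0.006,"gripper":110},{"dp":[-2,55,-2],"roll":-0.006,"gripper":110},{"dp":[-2,68,-2],"roll":-0.006,"gripper":110},{"dp":[-2,68,-2],"roll":-0.006,"gripper":110},{"dp":[-2,68,-2],"roll":-0.006,"gripper":180},{"dp":[-2,68,-2],"roll":-0.006,"gripper":220},{"dp":[-2,68,-2],"roll":-0.006,"gripper":255},{"dp":[-2,68,-2],"roll":-0.006,"gripper":255},{"dp":[-2,68,-2],"roll":-0.006,"gripper":255},{"dp":[-2,68,-2],"roll":-0.006,"gripper":255}]' 50| grep -E "pos|width|force"
python3 -m crank '[{"dp":[0,-15,0],"roll":0,"gripper":255},{"dp":[0,-40,0],"roll":0,"gripper":255},{"dp":[0,-75,0],"roll":0,"gripper":255},{"dp":[0,-110,0],"roll":0,"gripper":255},{"dp":[0,-140,0],"roll":0,"gripper":255},{"dp":[0,-150,0],"roll":0,"gripper":255},{"dp":[0,-150,0],"roll":0,"gripper":255}]' 50 | grep -E "pos|width|force"
python3 - <<'E'
from fz import *
p=eyes.capture('wrist');P,R,s=pose()
M=mask(p,'green',(325,200)); th,i,_=fit([(p,M)],'green',(P[0],P[1],.06,150));print(th,i,P,th[[0,1,3]]-P)
go(454,-282,P[2],-.066)
E
```

```text
eef_pos: [420.1, 235.4, 123.3]
force: [1.0, -2.8, 6.3]
grip_width: 0.158
eef_pos: [419.4, 235.6, 273.7]
force: [0.2, 0.1, -3.2]
grip_width: 0.158
[4.18691e+02 2.28289e+02 5.30000e-02 1.48073e+02] 0.946 [418.76443899 235.38008271 271.44968982] [-7.34389942e-02 -7.09108271e+00 -1.23376690e+02]
dp [518.6  -0.    3.6] roll 0.127 cur [418.8 235.4 271.4] 0.061 t 20.4 F [ 0.5 -0.3 -2.8] w 0.156
```

```bash
python3 -m crank '[{"dp":[25,-10,0],"roll":0,"gripper":255},{"dp":[60,-20,0],"roll":0.02,"gripper":255},{"dp":[98,-20,0],"roll":0.04,"gripper":255},{"dp":[136,-20,1],"roll":0.06,"gripper":255},{"dp":[174,-20,1],"roll":0.08,"gripper":255},{"dp":[212,-20,2],"roll":0.1,"gripper":255},{"dp":[250,-20,2],"roll":0.127,"gripper":255},{"dp":[288,-20,3],"roll":0.127,"gripper":255},{"dp":[326,-20,3],"roll":0.127,"gripper":255},{"dp":[360,-20,3],"roll":0.127,"gripper":255}]' 50 | grep -E "pos|width|force"
python3 -c "
from h import *
go(454,-278,271,-.066)"
```

```text
eef_pos: [443.0, -125.7, 289.2]
force: [1.2, 0.5, -2.6]
grip_width: 0.156
dp [151.3  17.9  21.2] roll -0.0008 cur [ 443.  -125.7  289.2] -0.0668 t 21.23 F [ 1.2  0.5 -2.6] w 0.156
```

```bash
python3 -m crank '[{"dp":[36,0,5],"roll":0,"gripper":255},{"dp":[72,0,10],"roll":0,"gripper":255},{"dp":[105,5,15],"roll":0,"gripper":255},{"dp":[132,12,19],"roll":0,"gripper":255},{"dp":[147,18,21],"roll":0,"gripper":255},{"dp":[151,18,21],"roll":0,"gripper":255},{"dp":[151,18,21],"roll":0,"gripper":255},{"dp":[151,18,21],"roll":0,"gripper":255}]' 50 | grep -E "pos|width|force"
python3 - <<'E'
from crad import *
go(454,-278,130,-.066)
p=eyes.capture('wrist');save(p,'w9');P,R,s=pose()
M=mask(p,'green',(325,200)); th,i,_=fit([(p,M)],'green',(P[0],P[1],-.066,155));print(th,i,P)
for X in((454,-282.7,46),(454,-219.7,46),(454,-207.7,5),tuple(P)): print(X,proj(p,X).round())
E
```

```text
eef_pos: [454.8, -274.7, 273.2]
force: [0.2, 0.6, -2.3]
grip_width: 0.154
dp [  3.6 143.2  -0.4] roll 0.0006 cur [ 454.8 -274.7  273.2] -0.0654 t 21.9 F [ 0.2  0.6 -2.3] w 0.154
[ 5.05989e+02 -5.24201e+02 -5.10000e-02 -6.67233e+02] 0.566 [ 454.93986962 -274.5233588   273.65428313]
(454, -282.7, 46) [326. 178.]
(454, -219.7, 46) [322. 115.]
(454, -207.7, 5) [322. 102.]
(np.float64(454.93986961526264), np.float64(-274.5233587953979), np.float64(273.6542831296)) [329. 290.]
```

View pics/w9.png

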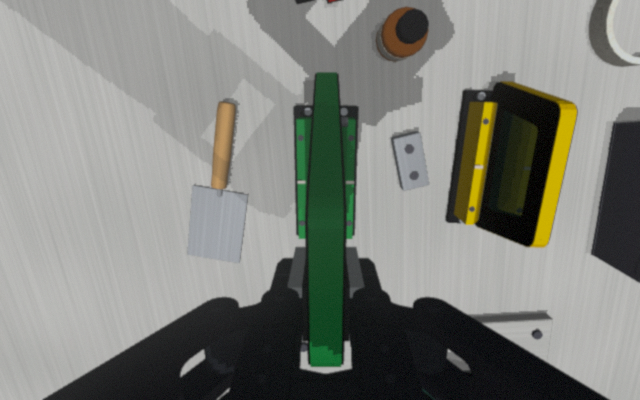

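Green pane column 327 is centred between the jaws (297–357). The ticks at row 182 say the cradle is near y=-286, so I'll shift 10 mm and lower.

```bash
python3 -m crank '[{"dp":[5,30,0],"roll":0,"gripper":255},{"dp":[10,65,0],"roll":0,"gripper":255},{"dp":[10,95,0],"roll":0,"gripper":255},{"dp":[10,120,0],"roll":0,"gripper":255},{"dp":[10,137,0],"roll":0,"gripper":255},{"dp":[10,145,0],"roll":0,"gripper":255},{"dp":[10,145,0],"roll":0,"gripper":255},{"dp":[10,145,0],"roll":0,"gripper":255}]' 50 | grep -E "pos|force"
python3 -m crank '[{"dp":[0,1,0],"roll":0,"gripper":255},{"dp":[0,2,0],"roll":0,"gripper":255},{"dp":[0,2,0],"roll":0,"gripper":255}]' 50 | grep -E "pos|force"
```

```text
eef_pos: [454.7, -285.5, 129.8]
force: [0.1, 0.4, -1.8]
eef_pos: [454.4, -285.9, 127.5]
force: [0.6, 0.3, -2.3]
```

```bash
python3 -m crank '[{"dp":[0,1,0],"roll":0,"gripper":255},{"dp":[0,2,0],"roll":0,"gripper":255},{"dp":[0,2,0],"roll":0,"gripper":255}]' 50 | grep -E "pos|force"
```

```text
eef_pos: [454.2, -285.7, 124.7]
force: [-0.2, -0.3, -2.1]
```

```bash
python3 -m crank '[{"dp":[0,1,0],"roll":0,"gripper":255},{"dp":[0,1,0],"roll":0,"gripper":255}]' 50 | grep -E "pos|force"
python3 -m crank '[{"dp":[0,1,0],"roll":0,"gripper":255},{"dp":[0,1,0],"roll":0,"gripper":255}]' 50 | grep -E "pos|force"
```

```text
eef_pos: [454.1, -285.7, 123.6]
force: [-0.7, 0.2, -3.4]
eef_pos: [454.4, -285.9, 123.3]
force: [-1.4, 0.8, 3.4]
```

```bash
python3 -m crank '[{"dp":[0,-1,0],"roll":0,"gripper":255},{"dp":[0,-1,0],"roll":0,"gripper":230},{"dp":[0,-1,0],"roll":0,"gripper":205},{"dp":[0,-1,0],"roll":0,"gripper":180},{"dp":[0,-1,0],"roll":0,"gripper":150},{"dp":[0,-1,0],"roll":0,"gripper":130},{"dp":[0,-1,0],"roll":0,"gripper":110},{"dp":[0,-1,0],"roll":0,"gripper":110},{"dp":[0,-20,0],"roll":0,"gripper":110},{"dp":[0,-50,0],"roll":0,"gripper":110}]' 50 | grep -E "pos|width|force"
python3 -m crank '[{"dp":[-10,-35,3],"roll":-0.05,"gripper":110},{"dp":[-30,-70,8],"roll":-0.1,"gripper":110},{"dp":[-60,-90,15],"roll":-0.126,"gripper":110},{"dp":[-95,-90,24],"roll":-0.126,"gripper":110},{"dp":[-130,-90,33],"roll":-0.126,"gripper":110},{"dp":[-165,-90,42],"roll":-0.126,"gripper":110},{"dp":[-200,-90,51],"roll":-0.126,"gripper":110},{"dp":[-235,-90,60],"roll":-0.126,"gripper":110},{"dp":[-273,-90,70],"roll":-0.126,"gripper":110},{"dp":[-273,-90,70],"roll":-0.126,"gripper":110}]' 50 | grep -E "pos|width|force"
python3 -c "
from h import *
go(629.5,248.5,180,.06)"
```

```text
eef_pos: [453.2, -284.9, 171.1]
force: [0.4, -1.3, 0.1]
grip_width: 0.571
eef_pos: [542.9, -12.5, 262.8]
force: [-0.4, -0.1, -0.0]
grip_width: 0.567
dp [-254.6   83.3  103.4] roll 0.0055 cur [542.9 -12.5 262.8] 0.0655 t 25.12 F [-0.4 -0.1 -0. ] w 0.567
```

```bash
python3 -m crank '[{"dp":[-36,0,15],"roll":0.005,"gripper":110},{"dp":[-72,0,30],"roll":0.005,"gripper":110},{"dp":[-108,0,45],"roll":0.005,"gripper":110},{"dp":[-144,5,60],"roll":0.005,"gripper":110},{"dp":[-180,15,75],"roll":0.005,"gripper":110},{"dp":[-212,35,88],"roll":0.005,"gripper":110},{"dp":[-240,60,99],"roll":0.005,"gripper":110},{"dp":[-255,80,103],"roll":0.005,"gripper":110},{"dp":[-255,83,103],"roll":0.005,"gripper":110},{"dp":[-255,83,103],"roll":0.005,"gripper":110}]' 50 | grep -E "pos|width|force"
python3 - <<'E'
from fz import *
p=eyes.capture('wrist');save(p,'w10')
run(p,['blue'])
go(629.5,248.5,111,.06)
t=eyes.capture('top');save(t,'t10')
E
```

```text
eef_pos: [629.0, 242.8, 178.1]
force: [-0.0, -0.4, 0.3]
grip_width: 0.567
blue [ 6.29871e+02  2.51298e+02  6.30000e-02 -1.03390e+01] 0.953 [92. 60.]
dp [-6.4 69.   0.2] roll -0.0052 cur [629.6 242.1 180. ] 0.0548 t 26.0 F [-0.4  0.   0.7] w 0.567
```

View pics/w10.png

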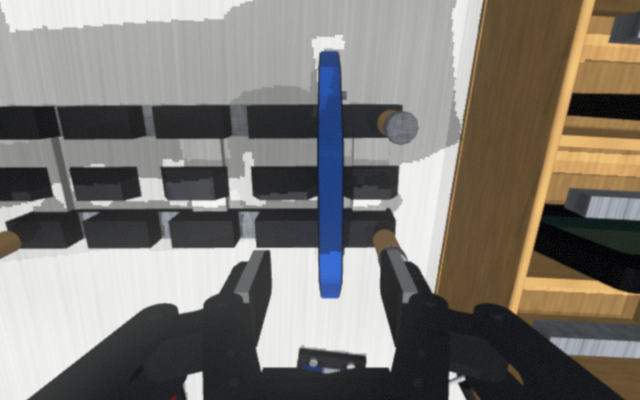

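```bash
python3 -m crank '[{"dp":[-7,30,0],"roll":-0.005,"gripper":110},{"dp":[-7,55,0],"roll":-0.005,"gripper":110},{"dp":[-7,68,0],"roll":-0.005,"gripper":110},{"dp":[-7,68,0],"roll":-0.005,"gripper":110},{"dp":[-7,68,0],"roll":-0.005,"gripper":180},{"dp":[-7,68,0],"roll":-0.005,"gripper":220},{"dp":[-7,68,0],"roll":-0.005,"gripper":255},{"dp":[-7,68,0],"roll":-0.005,"gripper":255},{"dp":[-7,68,0],"roll":-0.005,"gripper":255},{"dp":[-7,68,0],"roll":-0.005,"gripper":255}]' 50| grep -E "pos|width|force"
python3 -m crank '[{"dp":[0,-15,0],"roll":0,"gripper":255},{"dp":[0,-40,0],"roll":0,"gripper":255},{"dp":[0,-75,0],"roll":0,"gripper":255},{"dp":[0,-110,0],"roll":0,"gripper":255},{"dp":[0,-140,0],"roll":0,"gripper":255},{"dp":[0,-150,0],"roll":0,"gripper":255},{"dp":[0,-150,0],"roll":0,"gripper":255}]' 50 | grep -E "pos|width|force"
python3 -c "
from h import *
go(639.5,-8,262,-.087)"
```

```text
eef_pos: [630.2, 249.6, 114.1]
force: [0.1, -1.2, 6.3]
grip_width: 0.157
eef_pos: [629.7, 249.9, 264.4]
force: [0.3, 0.7, -4.8]
grip_width: 0.154
dp [258.    2.2  -5.7] roll 0.1471 cur [629.7 249.9 264.4] 0.0601 t 27.47 F [ 0.3  0.7 -4.8] w 0.154
```

```bash
python3 -m crank '[{"dp":[25,0,0],"roll":0.02,"gripper":255},{"dp":[60,0,-1],"roll":0.04,"gripper":255},{"dp":[98,0,-2],"roll":0.06,"gripper":255},{"dp":[136,0,-3],"roll":0.09,"gripper":255},{"dp":[174,0,-4],"roll":0.12,"gripper":255},{"dp":[210,0,-5],"roll":0.147,"gripper":255},{"dp":[240,0,-6],"roll":0.147,"gripper":255},{"dp":[258,0,-6],"roll":0.147,"gripper":255},{"dp":[258,0,-6],"roll":0.147,"gripper":255},{"dp":[258,0,-6],"roll":0.147,"gripper":255}]' 50 | grep -E "pos|width|force"
python3 - <<'E'
from crad import *
go(639.5,-8,130,-.087)
p=eyes.capture('wrist');save(p,'w11');P,R,s=pose()
for X in((639.7,-7,46),(639.7,56,46)): print(X,proj(p,X).round())
E
```

```text
eef_pos: [638.1, -8.8, 259.2]
force: [-0.4, 0.5, -3.1]
grip_width: 0.154
dp [ -0.9 129.2   1.9] roll -0.0017 cur [638.1  -8.8 259.2] -0.0887 t 28.3 F [-0.4  0.5 -3.1] w 0.154
(639.7, -7, 46) [329. 172.]
(639.7, 56, 46) [323. 105.]
```

View pics/w11.png

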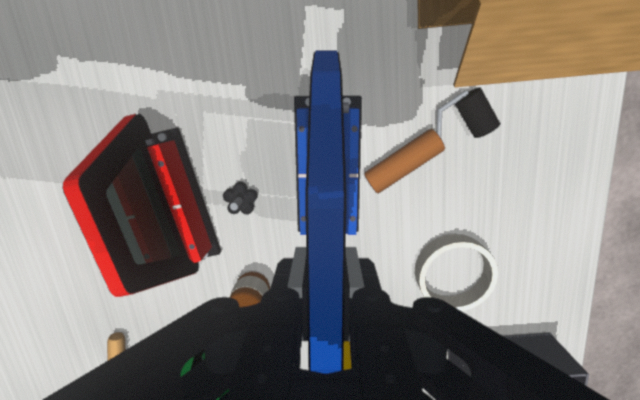

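Blue pane is at column 326 with jaws at 297–360, and the ticks at row 176 put the cradle near y=-11. Small shift, then lower.

```bash
python3 -m crank '[{"dp":[3,30,2],"roll":0,"gripper":255},{"dp":[3,65,2],"roll":0,"gripper":255},{"dp":[3,95,2],"roll":0,"gripper":255},{"dp":[3,120,2],"roll":0,"gripper":255},{"dp":[3,135,2],"roll":0,"gripper":255},{"dp":[3,140,2],"roll":0,"gripper":255},{"dp":[3,140,2],"roll":0,"gripper":255},{"dp":[3,140,2],"roll":0,"gripper":255}]' 50 | grep -E "pos|force"
python3 -m crank '[{"dp":[0,1,0],"roll":0,"gripper":255},{"dp":[0,2,0],"roll":0,"gripper":255},{"dp":[0,2,0],"roll":0,"gripper":255}]' 50 | grep -E "pos|force"
```

```text
eef_pos: [640.7, -10.6, 122.5]
force: [0.9, -0.1, -1.4]
eef_pos: [640.6, -11.3, 120.5]
force: [0.2, -0.3, -2.3]
```

```bash
python3 -m crank '[{"dp":[0,1,0],"roll":0,"gripper":255},{"dp":[0,2,0],"roll":0,"gripper":255},{"dp":[0,2,0],"roll":0,"gripper":255}]' 50 | grep -E "pos|force"
```

```text
eef_pos: [640.3, -11.4, 117.7]
force: [-0.0, -0.3, -2.1]
```

```bash
python3 -m crank '[{"dp":[0,1,0],"roll":0,"gripper":255},{"dp":[0,2,0],"roll":0,"gripper":255},{"dp":[0,2,0],"roll":0,"gripper":255}]' 50 | grep -E "pos|force"
python3 -m crank '[{"dp":[0,1,0],"roll":0,"gripper":255},{"dp":[0,1,0],"roll":0,"gripper":255}]' 50 | grep -E "pos|force"
```

```text
eef_pos: [640.3, -11.3, 115.5]
force: [0.1, -0.1, -2.1]
eef_pos: [640.3, -11.3, 114.6]
force: [-0.7, -0.2, -3.4]
```

```bash
python3 -m crank '[{"dp":[0,1,0],"roll":0,"gripper":255},{"dp":[0,1,0],"roll":0,"gripper":255}]' 50 | grep -E "pos|force"
```

```text
eef_pos: [640.6, -11.4, 114.1]
force: [-0.4, -0.6, -0.8]
```

```bash
python3 -m crank '[{"dp":[0,1,0],"roll":0,"gripper":255},{"dp":[0,1,0],"roll":0,"gripper":255}]' 50 | grep -E "pos|force"
python3 -m crank '[{"dp":[0,-0.5,0],"roll":0,"gripper":255},{"dp":[0,-0.5,0],"roll":0,"gripper":230},{"dp":[0,-0.5,0],"roll":0,"gripper":205},{"dp":[0,-0.5,0],"roll":0,"gripper":180},{"dp":[0,-0.5,0],"roll":0,"gripper":150},{"dp":[0,-0.5,0],"roll":0,"gripper":130},{"dp":[0,-0.5,0],"roll":0,"gripper":110},{"dp":[0,-0.5,0],"roll":0,"gripper":110},{"dp":[0,-20,0],"roll":0,"gripper":110},{"dp":[0,-50,0],"roll":0,"gripper":110}]' 50 | grep -E "pos|width|force"
python3 -m crank '[{"dp":[0,-35,0],"roll":0,"gripper":110},{"dp":[0,-70,0],"roll":0,"gripper":110},{"dp":[15,-105,-20],"roll":0,"gripper":110},{"dp":[40,-115,-40],"roll":0,"gripper":110},{"dp":[75,-115,-50],"roll":0,"gripper":110},{"dp":[110,-115,-60],"roll":0,"gripper":110},{"dp":[145,-115,-70],"roll":0,"gripper":110},{"dp":[180,-115,-80],"roll":0,"gripper":110},{"dp":[215,-115,-90],"roll":0,"gripper":110},{"dp":[215,-115,-90],"roll":0,"gripper":110}]' 50 | grep -E "pos|width|force"
python3 - <<'E'
from h import *
p=eyes.capture('wrist');save(p,'w12')
t=eyes.capture('top');s=eyes.capture('scene');im=s['color'][110:280,120:340];cv2.imwrite('pics/s12.png',cv2.resize(cv2.cvtColor(im,cv2.COLOR_RGB2BGR),None,fx=3.5,fy=3.5,interpolation=cv2.INTER_CUBIC))
for d in models.spot_point(t,'primer_bottle')[:1]: print(ray(t,d['centre'],0))
for c in ['red','yellow','blue','green']:
  for q,n in((t,'t'),(s,'s'),(p,'w')):
    for k,z in(('pane',12),('cradle',0)):
      print(c,n,k,[ (ray(q,d['centre'],z)[:2].round(),round(d['confidence'],2)) for d in models.spot_point(q,c+'_'+k)[:2]])
E
```

```text
eef_pos: [640.8, -11.4, 114.1]
force: [-2.0, -1.4, 5.9]
eef_pos: [639.1, -11.1, 160.4]
force: [-0.2, 0.4, -0.5]
grip_width: 0.569
eef_pos: [530.0, -222.8, 277.6]
force: [0.1, -0.7, 0.3]
grip_width: 0.572
[ 539.16303408 -151.03879521    0.        ]
red t pane [(array([456., -18.]), 0.94)]
red t cradle [(array([252., 418.]), 0.81), (array([457., -32.]), 0.6)]
red s pane [(array([463., -20.]), 0.72), (array([ 654., -282.]), 0.51)]
red s cradle [(array([470., -35.]), 0.62), (array([244., 416.]), 0.58)]
red w pane []
red w cradle []
yellow t pane [(array([ 638., -281.]), 0.54)]
yellow t cradle []
yellow s pane [(array([ 639., -269.]), 0.95)]
yellow s cradle [(array([ 644., -285.]), 0.94)]
yellow w pane [(array([ 631., -277.]), 0.92)]
yellow w cradle [(array([ 637., -280.]), 0.85)]
blue t pane [(array([647.,  -6.]), 0.74)]
blue t cradle [(array([643.,  -5.]), 0.67)]
blue s pane [(array([ 555., -144.]), 0.54)]
blue s cradle [(array([636., -13.]), 0.81), (array([ 445., -282.]), 0.16)]
blue w pane [(array([ 631., -276.]), 0.66)]
blue w cradle [(array([ 451., -283.]), 0.61)]
green t pane []
green t cradle [(array([ 452., -278.]), 0.53)]
green s pane [(array([ 455., -281.]), 0.74)]
green s cradle [(array([ 445., -296.]), 0.89)]
green w pane [(array([ 451., -280.]), 0.67)]
green w cradle [(array([ 454., -283.]), 0.78)]
```

View pics/s12.png

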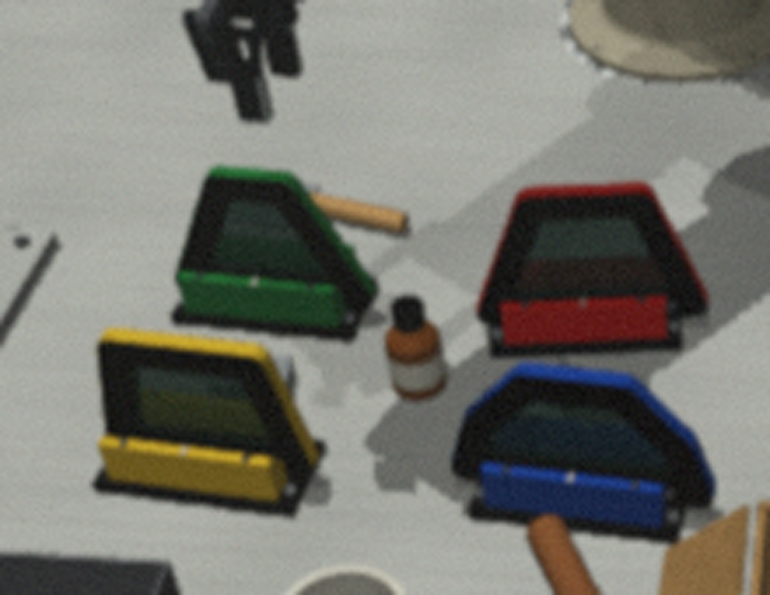

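View pics/w12.png

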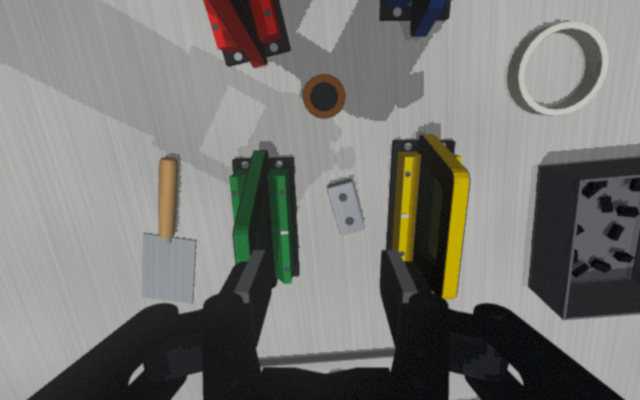

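All four stand upright in their slots, and the bottle is standing at crop (415,345). The networks disagree about red's position along its slot (up to 14 mm), so I'll look at it from above with a joint pane and cradle fit.

```bash
python3 -m crank '[{"dp":[-20,-10,-15],"roll":-0.06,"gripper":110},{"dp":[-50,-10,-40],"roll":-0.12,"gripper":110},{"dp":[-80,-10,-60],"roll":-0.18,"gripper":110},{"dp":[-100,-10,-75],"roll":-0.226,"gripper":110},{"dp":[-106,-10,-80],"roll":-0.226,"gripper":110},{"dp":[-106,-10,-80],"roll":-0.226,"gripper":110},{"dp":[-106,-10,-80],"roll":-0.226,"gripper":110}]' 50 | grep pos
python3 - <<'E'
from crad import *
p=eyes.capture('wrist')
M=np.zeros((400,640),np.float32)
for b,st,ce in blobs(p,'red',tol=10):
    if np.hypot(*(ray(p,ce,46)[:2]-CG['red']))<90: q=b.astype(int);M[q[:,1],q[:,0]]=1
def body(v):
    # pane occludes jaws: fill full pane faces with 0, then ribbons with 1
    K=4;m=cv2.resize(crend(p,(v[0]*10,v[1]*10,v[2]/10,v[3]*10)),(2560,1600))
    q=np.array([proj(p,X) for a in pts('red',v[4]*10,v[5]*10,v[6]/10,12) for X in a])
    cv2.fillConvexPoly(m,cv2.convexHull(np.round((q+.5)*16).astype(np.int32)),0,shift=2)
    m=cv2.resize(m,(640,400),interpolation=cv2.INTER_AREA)
    return np.maximum(m,rend(p,'red',(v[4]*10,v[5]*10,v[6]/10,12)))
def cost(v):
    r=body(v);return -np.minimum(r,M).sum()/np.maximum(r,M).sum()
v=np.array([46,-3.2,1.38,2.9,46,-3,1.38])
for k in range(3):
    sim=np.vstack([v]+[v+np.eye(7)[i]*(.6/(k+1)) for i in range(7)])
    r=minimize(cost,v,method='Nelder-Mead',options=dict(initial_simplex=sim,maxiter=250,xatol=.01,fatol=1e-5));v=r.x
print(r.fun,(v*[10,10,.1,10,10,10,.1]).round(3))
o=p['color'][...,::-1].copy();e=(body(v)>.5).astype(np.uint8);cs,_=cv2.findContours(e,1,2);o=cv2.resize(o,None,fx=3,fy=3,interpolation=cv2.INTER_CUBIC)
cv2.drawContours(o,[c*3+1 for c in cs],-1,(255,255,0),1)
ys,xs=np.nonzero(M);a,b=max(0,ys.min()*3-40),max(0,xs.min()*3-120);cv2.imwrite('pics/r13.png',o[a:a+600,b:b+800])
E
```

```text
eef_pos: [462.0, -105.7, 288.0]
-0.9261160492897034 [ 4.58285e+02 -3.24480e+01  1.35000e-01  2.93490e+01  4.59743e+02
 -2.38900e+01  1.40000e-01]
```

The joint fit (IoU 0.93) puts red about 8.5 mm off centre along the slot. That's inside the limit, but the networks say up to 14 mm. I'll regrip it, lift it a little and move it about 9 mm toward -y.

```bash
python3 -m crank '[{"dp":[-25,0,7],"roll":0,"gripper":110},{"dp":[-55,15,7],"roll":0,"gripper":110},{"dp":[-74,40,10],"roll":0,"gripper":110},{"dp":[-74,75,10],"roll":0,"gripper":110},{"dp":[-74,95,10],"roll":0,"gripper":110},{"dp":[-74,95,10],"roll":0,"gripper":110},{"dp":[-74,95,10],"roll":0,"gripper":110}]' 50 | grep pos
python3 -c "
from h import *
go(461.7,-31.2,128.5,.138)"
```

```text
eef_pos: [461.7, -31.3, 192.7]
dp [-0.  64.2  0.1] roll -0.0003 cur [461.7 -31.3 192.7] 0.1377 t 34.55 F [-0.1 -0.4  0.8] w 0.57
```

```bash
python3 -m crank '[{"dp":[0,30,0],"roll":0,"gripper":110},{"dp":[0,55,0],"roll":0,"gripper":110},{"dp":[0,64,0],"roll":0,"gripper":110},{"dp":[0,64,0],"roll":0,"gripper":110},{"dp":[0,64,0],"roll":0,"gripper":180},{"dp":[0,64,0],"roll":0,"gripper":220},{"dp":[0,64,0],"roll":0,"gripper":255},{"dp":[0,64,0],"roll":0,"gripper":255},{"dp":[0,64,0],"roll":0,"gripper":255},{"dp":[0,64,0],"roll":0,"gripper":255}]' 50| grep -E "pos|width|force"
python3 -m crank '[{"dp":[0,-4,0],"roll":0,"gripper":255},{"dp":[0,-8,0],"roll":0,"gripper":255},{"dp":[0,-8,0],"roll":0,"gripper":255},{"dp":[4,-8,0],"roll":0,"gripper":255},{"dp":[9,-8,0],"roll":0,"gripper":255},{"dp":[9,-8,0],"roll":0,"gripper":255},{"dp":[9,-6,0],"roll":0,"gripper":255},{"dp":[9,-4,0],"roll":0,"gripper":255},{"dp":[9,-3,0],"roll":0,"gripper":255},{"dp":[9,-3,0],"roll":0,"gripper":255}]' 50| grep -E "pos|width|force"
python3 -m crank '[{"dp":[0,1,0],"roll":0,"gripper":255},{"dp":[0,2,0],"roll":0,"gripper":255},{"dp":[0,2,0],"roll":0,"gripper":255}]' 50| grep -E "pos|width|force"
```

```text
eef_pos: [461.9, -30.8, 130.4]
force: [-0.9, -0.6, 6.2]
grip_width: 0.155
eef_pos: [462.3, -39.2, 131.4]
force: [0.2, -0.7, -2.8]
grip_width: 0.155
eef_pos: [462.7, -39.3, 130.5]
force: [-1.4, 1.8, 4.6]
grip_width: 0.151
```

```bash
cat > jf.py <<'E'
from crad import *
def jf(p,c,g,yaw,mid=None):
    M=np.zeros((400,640),np.float32)
    for b,st,ce in blobs(p,c,tol=10):
        if np.hypot(*(ray(p,ce,46)[:2]-g))<90: q=b.astype(int);M[q[:,1],q[:,0]]=1
    def cost(v):
        m=cv2.resize(crend(p,(v[0]*10,v[1]*10,v[2]/10,v[3]*10)),(2560,1600)); th=(v[4]*10,v[5]*10,v[6]/10,12)
        q=np.array([proj(p,X) for a in pts(c,*th,mid) for X in a])
        cv2.fillConvexPoly(m,cv2.convexHull(np.round((q+.5)*16).astype(np.int32)),0,shift=2)
        r=np.maximum(cv2.resize(m,(640,400),interpolation=cv2.INTER_AREA),rend(p,c,th,mid))
        return -np.minimum(r,M).sum()/np.maximum(r,M).sum()
    v=np.array([g[0]/10,g[1]/10,yaw*10,2.9,g[0]/10,g[1]/10,yaw*10])
    for k in range(3):
        sim=np.vstack([v]+[v+np.eye(7)[i]*(.6/(k+1)) for i in range(7)])
        r=minimize(cost,v,method='Nelder-Mead',options=dict(initial_simplex=sim,maxiter=200,xatol=.01,fatol=1e-5));v=r.x
    print(c,round(r.fun,3),(v*[10,10,.1,10,10,10,.1]).round(3).tolist(),'off',(v[4:6]*10-v[:2]*10).round(1))
E
python3 -m crank '[{"dp":[0,-1,0],"roll":0,"gripper":255},{"dp":[0,-1,0],"roll":0,"gripper":230},{"dp":[0,-1,0],"roll":0,"gripper":205},{"dp":[0,-1,0],"roll":0,"gripper":180},{"dp":[0,-1,0],"roll":0,"gripper":150},{"dp":[0,-1,0],"roll":0,"gripper":130},{"dp":[0,-1,0],"roll":0,"gripper":110},{"dp":[0,-1,0],"roll":0,"gripper":110},{"dp":[0,-20,0],"roll":0,"gripper":110},{"dp":[0,-50,0],"roll":0,"gripper":110}]' 50 | grep -E "pos|width|force"
python3 -m crank '[{"dp":[0,-35,0],"roll":0,"gripper":110},{"dp":[0,-70,0],"roll":0,"gripper":110},{"dp":[20,-105,0],"roll":0,"gripper":110},{"dp":[50,-110,0],"roll":0,"gripper":110},{"dp":[70,-110,0],"roll":0,"gripper":110},{"dp":[70,-110,0],"roll":0,"gripper":110},{"dp":[70,-110,0],"roll":0,"gripper":110}]' 50 | grep -E "pos|width|force"
python3 - <<'E'
from jf import *
p=eyes.capture('wrist');jf(p,'red',(459,-31),.138);jf(p,'blue',(640,-10),-.087,(92,60))
go(640,-85,275,-.087)
for k,z in(('pane',12),('cradle',0)):
  print(k,[(ray(p,d['centre'],z)[:2].round(),round(d['confidence'],2)) for d in models.spot_point(p,'red_'+k)[:2]])
E
```

```text
eef_pos: [461.2, -39.0, 178.4]
force: [-0.2, -0.7, 0.2]
grip_width: 0.567
eef_pos: [472.0, -109.1, 289.5]
force: [-0.6, 0.2, -0.3]
grip_width: 0.567
red -0.939 [458.834, -32.435, 0.135, 29.57, 459.736, -32.116, 0.144] off [0.9 0.3]
blue -0.744 [639.735, -10.543, -0.083, 31.393, 640.062, -8.836, -0.097] off [0.3 1.7]
dp [1.000e-01 1.430e+01 1.697e+02] roll 0.2255 cur [ 471.9 -108.4  289.4] 0.1385 t 37.93 F [-1.   0.2 -0.2] w 0.568
pane [(array([462., -33.]), 0.95)]
cradle [(array([459., -30.]), 0.93), (array([463., -32.]), 0.52)]
```

Red is now centred (0.3 mm) and blue is 1.7 mm off. Checking yellow and green the same way.

```bash
python3 -m crank '[{"dp":[30,0,6],"roll":0.02,"gripper":110},{"dp":[65,0,12],"roll":0.04,"gripper":110},{"dp":[100,0,18],"roll":0.06,"gripper":110},{"dp":[135,0,24],"roll":0.08,"gripper":110},{"dp":[170,0,31],"roll":0.1,"gripper":110},{"dp":[205,0,38],"roll":0.138,"gripper":110},{"dp":[230,0,42],"roll":0.138,"gripper":110},{"dp":[230,0,42],"roll":0.138,"gripper":110},{"dp":[230,0,42],"roll":0.138,"gripper":110}]' 50 | grep -E "pos|force"
python3 - <<'E'
from jf import *
p=eyes.capture('wrist');jf(p,'yellow',(635,-282),-.086);jf(p,'green',(454,-285),-.066)
t=eyes.capture('top')
for d in models.spot_point(t,'primer_bottle')[:1]: print(ray(t,d['centre'],0))
E
```

```text
eef_pos: [545.8, -330.6, 288.8]
force: [-0.7, 0.3, -0.6]
yellow -0.86 [634.221, -282.559, -0.088, 30.143, 633.646, -277.267, -0.085] off [-0.6  5.3]
green -0.7 [451.211, -285.806, -0.06, 26.029, 453.452, -280.682, -0.06] off [2.2 5.1]
[ 530.3822161  -151.47601561    0.        ]
```

```bash
python3 -c "
from h import *
go(545,-330,288,0)
print(ctrl.finish_job())"
```

```text
dp [ 0.8  2.2 -0.8] roll 0.0026 cur [ 545.8 -329.2  290.2] 0.0026 t 38.93 F [ 0.4 -0.1  0.1] w 0.57
the job is handed in; nothing more can be done
None
```

All four panes are standing in the cradles of their own colour, and I handed the job in at about 39 s of the 112 s allowed. The hand-in gave no verdict, so the figures below are my own measurements.

Each pane was lowered until the force reading showed it on the felt, eased off, then released. I never laid one down or tipped one.

| Pane | Distance from cradle centre (limit 15 mm) | Angle to slot (limit 0.14 rad) | Fit quality (overlap, 1 = perfect) |
|---|---|---|---|
| Red | about 1 mm | about 0.01 rad | 0.94 |
| Blue | about 2 mm | about 0.01 rad | 0.74 |
| Yellow | about 5 mm | under 0.01 rad | 0.86 |
| Green | about 6 mm | under 0.01 rad | 0.70 |

- **Red, corrected:** it first sat about 8.5 mm off centre by my fit, and the networks said up to 14 mm. I regripped it, lifted it 8 mm and moved it 9 mm along the slot.
- **Primer bottle:** it still stands. The network estimates of where it stands scatter by about 12 mm with no trend.
- **Checks that disagreed:** before the red correction, the scene-camera network readings put yellow and green about 16 to 18 mm from their cradles. They showed the same offset for red, so I took it as a bias and went by the closer wrist-camera fits. The green and blue fits are the weakest.
- **Not confirmed by picture:** the 16-picture limit was reached, so I did not view the scene again after moving red. That position rests on the wrist-camera fit and a network reading, which agree within about 4 mm.

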